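# Snap the cover onto the terminal box and keep it pressed

### The job

Close the terminal box on the bench: slide its cover lock outward, away from the opening, fully home against its end stop, then set the loose cover over the opening and press it straight down until both spring clips snap over it. Keep pressing the cover firmly down onto its rim and finish like that, still pressing, without letting go; leave the needle-nose pliers and the sanding block lying where they are.

Things in the scene. Friction and masses are not known exactly. Their poses are not given: they have to be found in the camera images.
- terminal_box: grey plastic terminal box fixed to the bench, 100 (x) x 80 (y) x 40 mm high, open on top; origin at the centre of its underside, z up; yaw up to about 0.35 rad. Black cable glands on its -y side; on its +y side a lock housing 42 mm wide, 40 mm high reaches to y = 124 mm, with guide rails (top z = 47 mm) at x = 16 to 21 mm on both sides of the sliding lock
- opening (a point): centre of the box's opening at rim height, 40 mm above the box's origin; axes as the box's. Opening 86 (x) x 64 (y) mm, walls 7 to 8 mm. A steel spring clip 24 mm wide stands at each x end, centred on y = 0: hook tips 46.5 mm from the centre, 8 to 10 mm above the rim, guiding slopes above them up to 24 mm above the rim
- lock (a joint): travel of the cover lock along the box's +y, m: 0 = fully in (locked), 0.030 = end stop, fully out (open). Slides with about 2 N and stays where it is left. At the start 0 to 0.008: its steel bolt then reaches over the opening and keeps the cover from seating. When 0, the grip's middle is 62 mm from the box's origin along +y
- lock_grip (a point): middle of the lock's black upright grip, 59 mm above the bench, moves with the lock; axes as the box's. Grip 12 mm thick (box's y), 30 mm wide (x), z = 46 to 73 mm: pinch it across the thickness or push it to +y. The flat bolt below it (26 mm wide, z = 41 to 46 mm) reaches from 44 mm on the -y to 22 mm on the +y side of the grip's middle
- clip_far (a joint): spring clip at the box's +x end, rad: 0 = upright at rest, grows as it is bent outward (about 0.08 while the cover's bead passes, back to 0 once snapped)
- clip_near (a joint): the same for the spring clip at the box's -x end
- cover: loose grey plastic cover, about 0.16 kg, lying right way up; origin at the centre of its underside, x along its length, z up. Plate 92 (x) x 76 (y) mm, z = 8 to 14 mm, with a snap bead at each x end (100 mm over the beads). Below it a plug 78 x 56 mm, its lowest 4 mm stepped in to 70 x 48 mm, enters the opening with 4 mm to spare on each side. Fits either way round
- cover_grip (a point): middle of the grip bar on the cover, 32 mm above the cover's underside; axes as the cover's. The bar lies along x: 64 mm long, 16 mm wide (along y), z = 14 to 42 mm above the underside; the plate's top is at 14 mm
- cover_rim (a point): centre of the underside of the cover's plate, 8 mm above the cover's underside; it meets point opening when seated. The clips' slopes are met about 16 mm above that; pressing on takes up to 8 to 15 N, the force drops some 6 mm above the seat and the clips snap in 2 mm above it. Press on until the plate is on the rim; a firm press to end with is 6 to 20 N
- sanding_block: bystander: black and grey sanding block, 110 x 58 x 30 mm; origin at the centre of its underside
- pliers_2: bystander: needle-nose pliers with blue grips, 160 x 44 x 14 mm, long along x; origin at the centre of the underside

How it is judged:
By the outcome, as a careful person would: the job done as asked, in the order asked, and still so for the second after the job is handed in, while the arm keeps its last pose, push and grip.
It also fails if it takes over 54 s, if anything falls off the work surface, if the arm or the gripper's body presses on something with over 40 N, if the wrist force passes 120 N, or if a joint passes its speed limit or range.

### The arm

A 6-joint arm with a two-finger parallel gripper is mounted at the origin on a cart in front of the work surface, level with it; the furniture and walls round the work are solid. World frame = base frame: x ahead of the robot, y to its left, z up, the work surface at z = 0. Lengths are in m, angles in rad, forces in N, time in s.
With the tool pointing down it reaches from about 0.225 to 0.875 m from the base axis. Payload 3.4 kg.
Tool frame: the origin (TCP) lies at the very end of the fingers, on their centre line; the grasp point (between the pads) lies 19 mm behind it; z points along the fingers, y is the direction in which the jaws open and shut (so a half turn about z gives the same grasp; the last joint's range is limited). The gripper opens to 85 mm and grips with 20 to 120 N. Pads are 22 mm wide; open, the fingers measure 114 mm over their backs; the gripper's body (76 mm by 85 mm) begins 54 mm behind the grasp point. The pads swing forward as they close: fully open they stand 13 mm farther back than shut.
Start: joints at [-1.251, 0.276, 1.505, -0, 1.361, -0.121], TCP at [0.245, -0.52, 0.211] pointing down, gripper open.
Joint ranges: [-2.89, 2.89], [-0.75, 2.08], [0.22, 2.7], [-1.18, 4.32], [0.11, 2.71], [-2.7, 2.7]. Speed limits (rad/s): [2.57, 2.57, 3.14, 3.14, 3.14, 3.14].

### API

Orientations are given as a unit quaternion [w, x, y, z].
In Python, from rig import telemetry, cams, sign_off, spotter gives the robot as it stands.
- The arm moves only by the tool servo_tool, never from a script. Its argument "steps" is a list of rows, each a list of 6 numbers: the shift along the tool's x, y, z in mm, then the turn, a rotation vector about the tool's x, y, z in degrees. In form: [[x, y, z, ax, ay, az], ...]. A call has 1 to 8 rows; each row is the pose to reach, as a shift and turn from the pose commanded when the call began, along the tool's axes at that moment; what a row does not reach only later rows make up. A row lasts 1/10 s, in which the tool goes at most 50 mm and 8.59 degrees, less where a joint would pass 70% of its speed; a pose out of reach is approached as far as the arm can. A call with a gripper value outside its range is refused whole. "hand" is the closure in counts, from 0 (fully open) to 255 (shut), set as the call begins (left out, the last holds). The fingers move at their own pace and stop on an object; "grip_force" is the grip in N (left out, the last holds). Time passes only in rows, so rows that repeat a pose let the fingers close. It gives the time, the measured TCP pose, the force and the opening at its end, in the units of the state.
- telemetry.get_state(): the state, without advancing time (a new reading comes with each control period).
- cams.get_image(name): name is "scene" or "side" or "wrist"; returns (picture, depth): 384x512x3 uint8, red, green, blue; 384x512 float32, m along the optical axis (not along the pixel's ray), 0 where there is no reading.
- cams.camera_model(name): a dict with "camera_matrix" (3x3 intrinsics, pixels), "D" ([k1, k2, p1, p2, k3] as OpenCV has them; the pictures are not rectified), "origin" and "rotation" of the camera in the world; the wrist camera has in their place "tool_from_camera" (4x4, takes a point from camera to tool coordinates, whose origin is the TCP and whose axes are the flange's). Camera axes: x right, y up, looking along -z (the intrinsics and any distortion apply to the point x, -y, -z); pixel columns grow to the right and rows downward; lengths in m; the calibration is good to about 2 mm. A picture is of the moment at which its call begins: read the wrist's pose just before it. camera_model takes no time and is no camera call.
- sign_off(): hands the job in, once; it reports no verdict.
Trained networks look in the newest picture that a camera, given by its name, has taken for a name from the list of things; names that differ only in an ending like _2 or _b are one class to them, and where a whole thing is asked for, a point or a joint stands for the part that bears it (a point fixed in the world has none). Each returns a list of dicts, best first, with "conf" (0 to 1); they miss things now and then, are a little off and sometimes report something else, mostly with a low value. They report only what shows in the picture. A call takes as long as a camera call.
- spotter.outline_of(query, camera): "region" (384x512 bool, what is visible of it) and "rect" ([left, top, width, height] in pixels, round what is visible of it).
The state is a dict: "clock": time; "qpos": joint angles; "qd": joint speeds; "effort": joint torques, N m; "position": TCP position; "ee_rot": TCP orientation; "contact_force": force on the tool from outside, world axes, zero at the start; "moment": the same for the moment, N m; "width": finger opening in m.
Only numpy, scipy, OpenCV 4.12 (cv2) and the standard library are available. Lean on these libraries where they do the work, as an engineer would, in place of code of your own. Each camera call takes 0.05 s, during which the arm holds its last target.

## Working session

There is one attempt and no reset: what is moved stays moved. The work goes in short steps, Python scripts to look and compute and a tool call to move; the robot and the scene stay as the last step left them, time stands still between calls to the robot, and variables do not carry over. Pictures are saved under pics/ and viewed, and the job is handed in when it is done.

Besides the shell and the picture viewer there is one more tool, called by a JSON object that holds its "name" and its "arguments", one argument or row to a line. servo_tool: Moves the arm, as the interface text tells. Its arguments: {"type":"object","properties":{"steps":{"type":"array","items":{"type":"array","items":{"type":"number"}}},"hand":{"type":"number"},"grip_force":{"type":"number"}},"required":["steps"]}

```bash
ls; mkdir -p pics
python3 - <<'E'
from rig import telemetry, cams, spotter
import cv2, numpy as np
s=telemetry.get_state(); print(s)
for n in ("scene","side"):
    im,d=cams.get_image(n); cv2.imwrite(f"pics/{n}0.png",im[:,:,::-1]); np.savez(f"pics/{n}0.npz",im=im,d=d)
    m=cams.camera_model(n); print(n,m)
print(cams.camera_model("wrist"))
E
```

```text
pics
{'clock': 0.0, 'qpos': array([-1.25098477e+00,  2.76596292e-01,  1.50614240e+00, -1.66759025e-05,
        1.36064687e+00, -1.21009169e-01]), 'qd': array([ 0.00074913,  0.00185902, -0.00109977, -0.001318  , -0.00081333,
       -0.00035829]), 'effort': array([ 2.14439247e-04, -4.16774261e+01, -2.45807827e+01, -3.06604834e-04,
        1.11943006e-02, -4.72912717e-06]), 'position': array([ 0.24515217, -0.51951122,  0.21003528]), 'ee_rot': array([-8.91219426e-04,  9.75807039e-01,  2.18631695e-01, -9.70745990e-05]), 'contact_force': array([0.40305613, 0.86499006, 0.44125231]), 'moment': array([0.02770123, 0.00508402, 0.00433069]), 'width': 0.08527549118472451}
scene {'camera_matrix': array([[397.84587533,   0.        , 254.52761572],
       [  0.        , 397.84587533, 190.99583992],
       [  0.        ,   0.        ,   1.        ]]), 'D': array([-0.05857065,  0.        ,  0.        ,  0.        ,  0.        ]), 'origin': array([-0.39993356,  1.03788961,  0.74715015]), 'rotation': array([-0.31173802, -0.1951433 ,  0.4925872 ,  0.78873085])}
side {'camera_matrix': array([[399.11529823
[... 250 characters left out ...]
0.56585049]), 'rotation': array([-0.04798749, -0.03970739,  0.57822629,  0.81349547])}
{'camera_matrix': array([[294.69690304,   0.        , 254.30479309],
       [  0.        , 294.69690304, 193.37386996],
       [  0.        ,   0.        ,   1.        ]]), 'D': array([-0.01030134,  0.        ,  0.        ,  0.        ,  0.        ]), 'tool_from_camera': array([[ 7.94906593e-04,  9.60627607e-01,  2.77838026e-01,
         6.97933535e-02],
       [ 9.99999624e-01, -6.67208433e-04, -5.54162638e-04,
        -2.30573601e-04],
       [-3.46968055e-04,  2.77838362e-01, -9.60627776e-01,
        -1.63401461e-01],
       [ 0.00000000e+00,  0.00000000e+00,  0.00000000e+00,
         1.00000000e+00]])}
```

View pics/scene0.png

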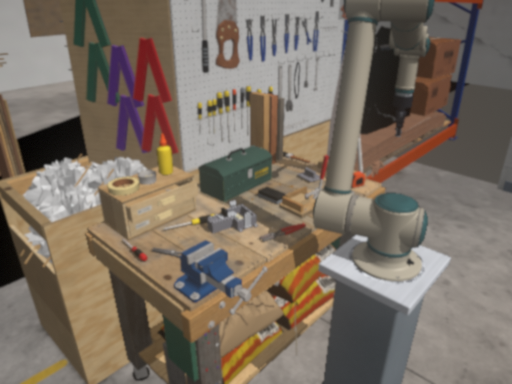

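View pics/side0.png

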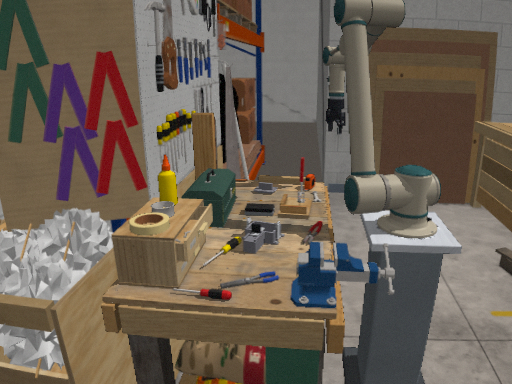

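The scene picture shows the terminal box near (232,215), and the side picture shows it near (260,237). The cover isn't identified yet, so I'll use the spotter and depth.

```bash
cat > h.py <<'E'
import numpy as np, cv2
from scipy.spatial.transform import Rotation as R
from rig import telemetry, cams, spotter
def q2R(q): return R.from_quat([q[1],q[2],q[3],q[0]]).as_matrix()
def campose(n,s=None):
    m=cams.camera_model(n)
    if n=="wrist":
        T=np.eye(4);T[:3,:3]=q2R(s['ee_rot']);T[:3,3]=s['position']
        T=T@m['tool_from_camera']
    else:
        T=np.eye(4);T[:3,:3]=q2R(m['rotation']);T[:3,3]=m['origin']
    return m,T
def cloud(n,d,s=None):
    m,T=campose(n,s)
    v,u=np.mgrid[0:384,0:512]
    p=cv2.undistortPoints(np.stack([u.ravel(),v.ravel()],1).astype(float)[:,None],m['camera_matrix'],m['D'])[:,0]
    z=d.ravel().astype(float)
    P=np.stack([p[:,0]*z,-p[:,1]*z,-z],1)
    return (P@T[:3,:3].T+T[:3,3]).reshape(384,512,3)
def project(n,X,s=None):
    m,T=campose(n,s)
    c=(np.atleast_2d(X)-T[:3,3])@T[:3,:3]
    c=c*[1,-1,-1]
    return cv2.projectPoints(c,np.zeros(3),np.zeros(3),m['camera_matrix'],m['D'])[0][:,0]
def grab(n,name):
    s=telemetry.get_state(); im,d=cams.get_image(n)
    cv2.imwrite(f"pics/{name}.png",im[:,:,::-1]); np.savez(f"pics/{name}.npz",im=im,d=d,q=s['ee_rot'],p=s['position'])
    return s,im,d
E
python3 - <<'E'
from h import *
for n in ("side","scene"):
    d=np.load(f"pics/{n}0.npz")['d']; C=cloud(n,d)
    for q in ("terminal_box","cover","lock","sanding_block","pliers_2"):
        for o in spotter.outline_of(q,n)[:2]:
            P=C[o['region']&(d>0)]
            print(n,q,round(o['conf'],2),o['rect'],np.median(P,0).round(3),P.min(0).round(3),P.max(0).round(3))
E
```

```text
side terminal_box 0.82 [243.0, 223.6, 40.7, 30.1] [0.514 0.197 0.033] [ 0.439  0.004 -0.002] [0.574 0.273 0.075]
side terminal_box 0.54 [256.5, 182.1, 20.7, 10.1] [ 0.55  -0.338  0.016] [ 0.504 -0.43   0.001] [ 0.595 -0.304  0.044]
side cover 0.64 [255.5, 183.3, 20.6, 9.0] [ 0.554 -0.338  0.016] [ 0.504 -0.44   0.   ] [ 0.601 -0.304  0.045]
side cover 0.39 [218.4, 269.4, 60.3, 19.9] [0.505 0.444 0.008] [ 0.437  0.391 -0.004] [0.593 0.484 0.014]
side lock 0.5 [250.9, 221.0, 12.7, 17.6] [0.524 0.214 0.053] [0.505 0.104 0.025] [0.545 0.235 0.075]
side sanding_block 0.62 [244.9, 203.0, 27.5, 14.7] [ 0.546 -0.054  0.024] [ 0.492 -0.179 -0.   ] [ 0.614 -0.042  0.033]
side sanding_block 0.49 [250.9, 223.8, 14.8, 12.1] [0.522 0.214 0.053] [0.505 0.111 0.025] [0.539 0.235 0.075]
side pliers_2 0.71 [219.1, 271.1, 58.3, 15.4] [0.498 0.441 0.009] [ 0.437  0.39  -0.004] [0.585 0.484 0.014]
scene terminal_box 0.83 [204.8, 199.7, 53.8, 32.8] [0.514 0.189 0.035] [ 0.445  0.044 -0.001] [0.632 0.274 0.078]
scene cover 0.5 [293.2, 171.6, 27.3, 13.9] [ 0.546 -0.335  0.015] [ 0.398 -0.441 -0.003] [ 0.633 -0.186  0.102]
scene sanding_block 0.63 [259.1, 183.5, 25.1, 20.2] [ 0.54  -0.057  0.031] [ 0.493 -0.103  0.009] [ 0.602 -0.043  0.037]
scene pliers_2 0.6 [154.4, 248.0, 28.1, 10.0] [0.534 0.456 0.01 ] [ 0.492  0.423 -0.002] [0.591 0.483 0.019]
scene pliers_2 0.42 [207.6, 203.8, 48.3, 28.6] [0.513 0.19  0.035] [0.444 0.053 0.001] [0.62  0.274 0.078]
```

Run:
```python
from h import *
Ps=[]
for n in ("side","scene"):
    d=np.load(f"pics/{n}0.npz")['d']; C=cloud(n,d); Ps.append(C[(d>0)])
P=np.concatenate(Ps)
for y in np.arange(-.6,.6,.1):
    print(round(y,1),[round(float(P[(abs(P[:,0]-x-.05)<.05)&(abs(P[:,1]-y-.05)<.05)&(P[:,2]<.6)][:,2].max(initial=-1)),2) for x in np.arange(.1,1,.1)])
```

```text
-0.6 [0.6, 0.58, 0.6, 0.03, 0.03, 0.03, 0.02, 0.47, 0.6]
-0.5 [0.6, 0.6, 0.6, 0.03, 0.03, 0.03, 0.32, 0.35, 0.6]
-0.4 [0.6, 0.6, 0.06, 0.0, 0.05, 0.01, 0.36, 0.37, 0.6]
-0.3 [-0.79, 0.0, 0.2, 0.02, 0.02, 0.14, 0.36, 0.54, 0.6]
-0.2 [0.0, 0.0, 0.19, 0.06, 0.03, 0.14, 0.16, 0.59, 0.6]
-0.1 [0.6, 0.6, 0.06, 0.05, 0.04, 0.14, 0.17, 0.59, 0.6]
-0.0 [0.52, 0.53, 0.02, 0.01, 0.04, 0.14, 0.14, 0.28, 0.6]
0.1 [0.2, 0.2, 0.02, 0.07, 0.07, 0.01, 0.15, 0.15, 0.6]
0.2 [-1.0, 0.01, 0.01, 0.04, 0.08, 0.15, 0.31, 0.28, -0.61]
0.3 [0.11, 0.0, 0.01, 0.01, 0.01, 0.15, 0.18, 0.18, 0.04]
0.4 [0.12, 0.13, 0.13, 0.01, 0.02, 0.16, 0.18, 0.18, 0.04]
0.5 [0.09, 0.13, 0.13, 0.01, 0.03, 0.15, 0.17, 0.15, 0.04]
```

{"name": "servo_tool", "arguments": {
  "steps": [
    [45, -5, -10, 0, 0, 0],
    [95, -12, -30, 0, 0, 0],
    [145, -20, -40, 0, 0, 0],
    [195, -27, -40, 0, 0, 0],
    [245, -33, -40, 0, 0, 0],
    [290, -40, -40, 0, 0, 0],
    [320, -43, -40, 0, 0, 0],
    [320, -43, -40, 0, 0, 0]
  ]
}}

```text
clock: 1.4
position: [0.52, -0.3417, 0.2505]
ee_rot: [-0.0, 0.975, 0.221, 0.001]
contact_force: [-1.1, 0.4, -0.8]
width: 0.0852
```

Run:
```python
from h import *
s,im,d=grab("wrist","w1"); C=cloud("wrist",d,s)
for o in spotter.outline_of("cover","wrist")[:2]:
    P=C[o['region']&(d>0)]
    print(round(o['conf'],2),o['rect'],np.median(P,0).round(3))
    for lo,hi in ((.004,.012),(.012,.018),(.036,.048)):
        Q=P[(P[:,2]>lo)&(P[:,2]<hi)]
        if len(Q)>20:
            r=cv2.minAreaRect((Q[:,:2]*1000).astype(np.float32)); print(lo,len(Q),r,np.median(Q[:,2]))
```

```text
(no output)
```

View pics/w1.png

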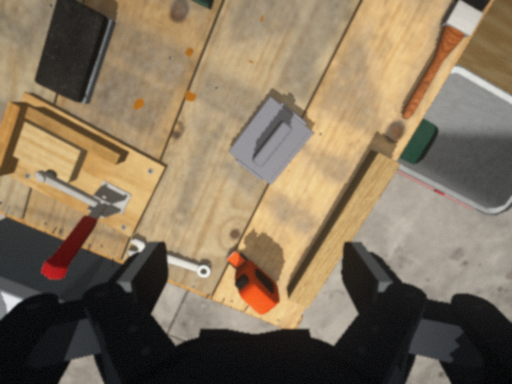

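The wrist picture shows the grey cover at (272,138) with its grip bar near (273,137). The sanding block is at (75,50). The spotter missed the cover, so I'll segment it by depth.

Run:
```python
from h import *
z=np.load("pics/w1.npz"); s=dict(ee_rot=z['q'],position=z['p']); d=z['d']; C=cloud("wrist",d,s)
print(C[138,272],C[60,260], C[120,200])
w=np.zeros(d.shape,bool); w[85:195,220:325]=1; w&=d>0
for lo,hi in ((.008,.02),(.034,.052)):
    Q=C[w&(C[...,2]>lo)&(C[...,2]<hi)]
    print(lo,len(Q),cv2.minAreaRect((Q[:,:2]*1000).astype(np.float32)),np.median(Q[:,2]),Q[:,:2].mean(0))
```

```text
[ 0.56068703 -0.34656662  0.04242936] [ 6.40900424e-01 -2.91885920e-01 -1.17669792e-04] [ 5.37436546e-01 -2.51002833e-01 -1.77723794e-04]
0.008 3366 ((553.5241088867188, -349.98748779296875), (76.13317108154297, 99.84439086914062), 77.532958984375) 0.014480551988667462 [ 0.5555265 -0.3489879]
0.034 660 ((553.5226440429688, -349.8681640625), (16.268102645874023, 63.81763458251953), 77.37057495117188) 0.04219530293710999 [ 0.55435092 -0.34950488]
```

{"name": "servo_tool", "arguments": {
  "steps": [
    [18, -43, -2, 0, 0, 3],
    [36, -86, -5, 0, 0, 6],
    [54, -128, -8, 0, 0, 9],
    [73, -171, -10, 0, 0, 12],
    [91, -214, -12, 0, 0, 15],
    [109, -257, -15, 0, 0, 18],
    [127, -300, -17, 0, 0, 21],
    [145, -342, -20, 0, 0, 25]
  ]
}}

```text
clock: 2.3
position: [0.5006, 0.0267, 0.2712]
ee_rot: [0.0, 1.0, -0.0, 0.0]
contact_force: [0.6, -0.8, -0.3]
width: 0.0848
```

```bash
cat >> h.py <<'E'
def delta(p,yaw,s=None):
    "tool-frame shift mm and turn deg from current to TCP at p, pointing down, tool x at world yaw(rad)"
    s=s or telemetry.get_state()
    R0=q2R(s['ee_rot']); 
    x=np.array([np.cos(yaw),np.sin(yaw),0]); zz=np.array([0,0,-1.]); y=np.cross(zz,x)
    R1=np.stack([x,y,zz],1)
    return ((np.array(p)-s['position'])@R0*1000).round(1),np.degrees(R.from_matrix(R0.T@R1).as_rotvec()).round(2)
E
python3 -c "
from h import *
print(delta([.5,.17,.27],0))"
```

```text
(array([  -0.7, -143.3,    1.1]), array([ 0.04, -0.02, -0.04]))
```

{"name": "servo_tool", "arguments": {
  "steps": [
    [0, -45, 1, 0, 0, 0],
    [0, -90, 1, 0, 0, 0],
    [0, -130, 1, 0, 0, 0],
    [0, -140, 1, 0, 0, 0],
    [0, -140, 1, 0, 0, 0]
  ]
}}

```text
clock: 2.8
position: [0.5008, 0.1664, 0.2699]
ee_rot: [0.0, 1.0, 0.003, 0.0]
contact_force: [-0.1, -0.3, -0.6]
width: 0.0853
```

Run:
```python
from h import *
s,im,d=grab("wrist","w2"); C=cloud("wrist",d,s)
print(s['position'])
for o in spotter.outline_of("terminal_box","wrist")[:2]:
    P=C[o['region']&(d>0)]
    print(round(o['conf'],2),o['rect'],np.median(P,0).round(3))
```

```text
[0.50079864 0.16637991 0.26989105]
0.87 [176.2, 102.8, 132.5, 95.7] [0.521 0.16  0.039]
```

View pics/w2.png

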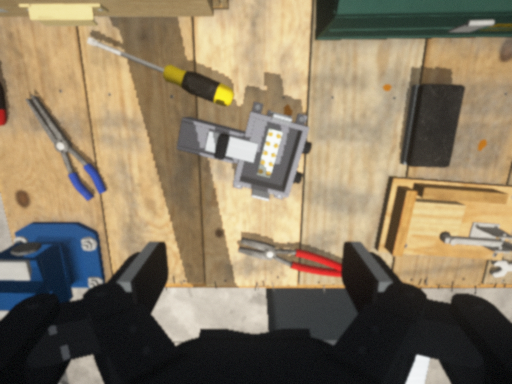

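```bash
cat > fit.py <<'E'
from h import *
from scipy.optimize import differential_evolution, minimize
def fitbox(name):
    z=np.load(f"pics/{name}.npz"); s=dict(ee_rot=z['q'],position=z['p']); d=z['d']; C=cloud("wrist",d,s)
    m=(d>0)&(abs(C[...,0]-.51)<.13)&(abs(C[...,1]-.17)<.15)
    P=C[m&(C[...,2]>.0365)&(C[...,2]<.0435)]
    Q=C[m&(C[...,2]>.002)&(C[...,2]<.034)|(m&(C[...,2]<.002))]
    def loc(p,X):
        c,sn=np.cos(p[2]),np.sin(p[2]); D=X[:,:2]*1000-p[:2]
        return D[:,0]*c+D[:,1]*sn,-D[:,0]*sn+D[:,1]*c
    def sd(p,X):  # signed dist to plastic rim region (neg inside)
        x,y=loc(p,X); ax,ay=abs(x),abs(y)
        box=lambda qx,qy:np.hypot(np.maximum(qx,0),np.maximum(qy,0))+np.minimum(np.maximum(qx,qy),0)
        outer=box(ax-50,ay-40); inner=box(ax-43,ay-32); h=box(ax-21,abs(y-82)-42)
        return np.minimum(np.maximum(outer,-inner),h)
    def cost(p):
        a=np.clip(sd(p,P),0,6); b=np.clip(-sd(p,Q),0,6)
        return (a**2).sum()+ (b**2).sum()
    r=differential_evolution(cost,[(450,590),(80,250),(-.45,.45)],seed=1,maxiter=200,popsize=20,tol=1e-8)
    p=r.x; print("box",p.round(4),r.fun/len(P),len(P))
    # grip: z .066-.078
    G=C[m&(C[...,2]>.066)&(C[...,2]<.078)]; x,y=loc(p,G); k=(abs(x)<25)&(y>45)&(y<115); 
    x,y=x[k],y[k]; print("grip n",k.sum(),"x",x.min(),x.max(),"y",y.min(),y.max(), "z",np.median(G[k,2]))
    H=C[m&(C[...,2]>.055)&(C[...,2]<.068)]; x,y=loc(p,H); k=(abs(y)<20); print("clips x",np.sort(x[k])[[0,5,-6,-1]] if k.sum()>12 else k.sum(), y[k].mean())
    return p
if __name__=="__main__":
    import sys; fitbox(sys.argv[1])
E
python3 fit.py w2
python3 - <<'E'
import cv2
im=cv2.imread("pics/w2.png")[90:210,160:330]
cv2.imwrite("pics/w2c.png",cv2.resize(im,None,fx=4,fy=4,interpolation=2))
E
```

```text
box [ 5.089199e+02  1.448633e+02 -2.479000e-01] 0.021639753745667085 2116
grip n 272 x -14.923023512783805 15.212640188197255 y 57.29860433125455 70.90821555119891 z 0.07305009553709443
clips x [-54.76928554 -54.17822454  55.29089062  55.60402897] 0.3471145258901375
```

View pics/w2c.png

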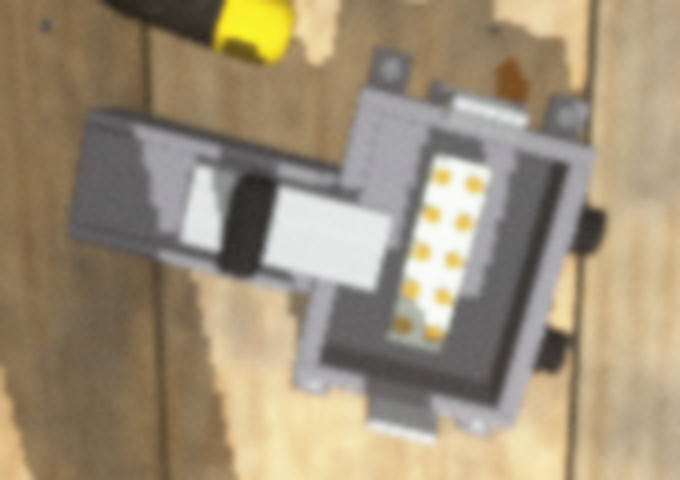

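The close-up shows the box rim around (270,150), the lock grip at (222,145) over the bolt, and clips at both x ends. The fit residuals are very small. The grip measures 30 mm wide with its top at 73 mm, as specified, and the lock is about 2 mm out.

```bash
python3 -c "
from h import *
print(delta([.5246,.2069,.10],-.248)); print(delta([.5246,.2069,.052],-.248))"
```

```text
(array([ 23.8, -42.4, 169.8]), array([ 9.000e-02, -1.000e-02,  1.439e+01]))
(array([ 23.8, -42.4, 217.8]), array([ 9.000e-02, -1.000e-02,  1.439e+01]))
```

{"name": "servo_tool", "arguments": {
  "steps": [
    [8, -14, 42, 0, 0, 5],
    [16, -28, 85, 0, 0, 10],
    [24, -42, 128, 0, 0, 14.4],
    [24, -42.5, 165, 0, 0, 14.4],
    [24, -42.5, 195, 0, 0, 14.4],
    [24, -42.5, 214, 0, 0, 14.4],
    [24, -42.5, 217, 0, 0, 14.4],
    [24, -42.5, 217, 0, 0, 14.4]
  ],
  "hand": 0,
  "grip_force": 40
}}

```text
clock: 3.7
position: [0.5252, 0.2075, 0.0528]
ee_rot: [0.0, 0.992, -0.124, -0.0]
contact_force: [-1.0, -0.2, -0.2]
width: 0.0853
```

{"name": "servo_tool", "arguments": {
  "steps": [
    [0, 0, 0, 0, 0, 0],
    [0, 0, 0, 0, 0, 0],
    [0, 0, 0, 0, 0, 0],
    [0, 0, 0, 0, 0, 0],
    [0, 0, 0, 0, 0, 0],
    [0, 0, 0, 0, 0, 0]
  ],
  "hand": 255,
  "grip_force": 40
}}

```text
clock: 4.3
position: [0.5248, 0.2092, 0.053]
ee_rot: [0.0, 0.992, -0.123, 0.0]
contact_force: [0.3, -0.3, -0.3]
width: 0.0002
```

Run:
```python
from h import *
print(telemetry.get_state()['width'])
s,im,d=grab("wrist","w3"); 
s,im,d=grab("side","s3"); cv2.imwrite("pics/s3c.png",cv2.resize(im[190:280,200:320,::-1],None,fx=5,fy=5))
```

```text
0.00017077795939881893
```

View pics/w3.png

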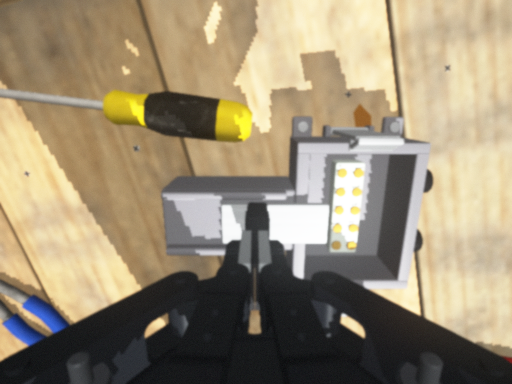

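View pics/s3c.png

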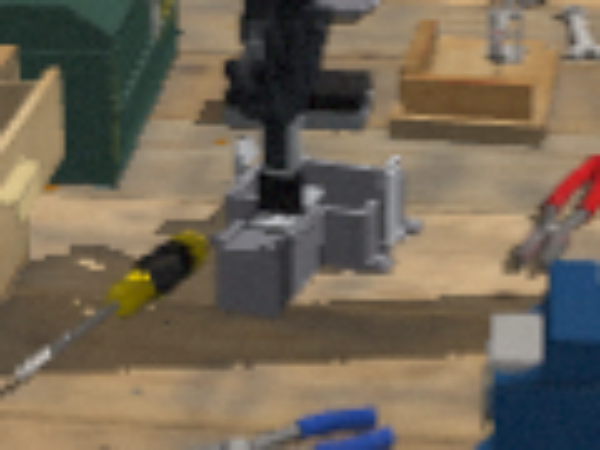

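Run:
```python
from h import *
z=np.load("pics/w3.npz"); s=dict(ee_rot=z['q'],position=z['p']); C=cloud("wrist",z['d'],s)
c,sn=np.cos(-.248),np.sin(-.248)
def W(x,y,zz): return [ .5089+(c*x-sn*y)/1000,.1449+(sn*x+c*y)/1000,zz/1000]
pts=[W(0,64,73),W(15,58,73),W(15,70,73),W(-15,58,73),W(-15,70,73),s['position']]
print(project("wrist",pts,s).round())
def loc(X):
    D=X-[.5089,.1449,0]; return np.array([c*D[0]+sn*D[1],-sn*D[0]+c*D[1],D[2]])*1000
print(loc(s['position']))
for v in (205,215,225,235,245,260): print(v,[loc(C[v,u]).round(0).tolist() for u in (236,246,252,257,262,268,276)])
im=cv2.resize(z['im'][180:384,180:340,::-1],None,fx=3.5,fy=2.9); cv2.imwrite("pics/w3c.png",im)
```

```text
[[258. 244.]
 [270. 217.]
 [247. 217.]
 [269. 269.]
 [247. 269.]
 [254. 230.]]
[-0.33943531 66.26493802 53.02053634]
205 [[13.0, 77.0, 46.0], [13.0, 71.0, 47.0], [15.0, 67.0, 53.0], [15.0, 64.0, 53.0], [15.0, 62.0, 53.0], [13.0, 58.0, 45.0], [13.0, 53.0, 46.0]]
215 [[7.0, 77.0, 47.0], [12.0, 71.0, 63.0], [15.0, 67.0, 71.0], [15.0, 65.0, 70.0], [16.0, 62.0, 71.0], [14.0, 59.0, 66.0], [7.0, 53.0, 47.0]]
225 [[0.0, 77.0, 47.0], [10.0, 70.0, 71.0], [11.0, 67.0, 73.0], [11.0, 65.0, 74.0], [11.0, 62.0, 73.0], [10.0, 59.0, 72.0], [-0.0, 52.0, 46.0]]
235 [[-7.0, 77.0, 46.0], [10.0, 70.0, 85.0], [10.0, 67.0, 85.0], [10.0, 65.0, 84.0], [10.0, 62.0, 84.0], [10.0, 59.0, 84.0], [-7.0, 52.0, 46.0]]
245 [[6.0, 75.0, 87.0], [10.0, 70.0, 95.0], [10.0, 67.0, 95.0], [10.0, 65.0, 95.0], [10.0, 63.0, 96.0], [10.0, 60.0, 96.0], [6.0, 56.0, 87.0]]
260 [[6.0, 74.0, 101.0], [10.0, 69.0, 109.0], [10.0, 67.0, 108.0], [10.0, 65.0, 108.0], [10.0, 63.0, 108.0], [10.0, 60.0, 109.0], [6.0, 57.0, 102.0]]
```

View pics/w3c.png

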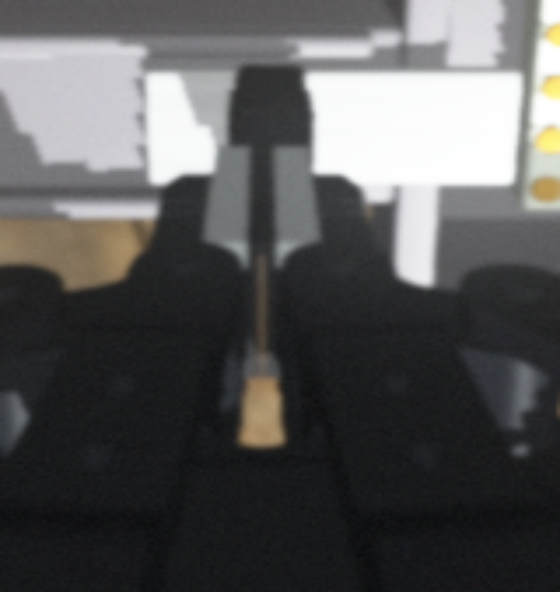

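Run:
```python
from h import *
z=np.load("pics/s3.npz"); C=cloud("side",z['d'])
for v in range(206,238,2): print(v,[(C[v,u]*1000).round(0).tolist() for u in (252,256,260)], z['im'][v,256])
print(telemetry.get_state()['qpos'])
```

```text
206 [[528.0, 271.0, 157.0], [521.0, 228.0, 141.0], [509.0, 224.0, 140.0]] [23 19 28]
208 [[529.0, 261.0, 147.0], [525.0, 201.0, 124.0], [511.0, 209.0, 128.0]] [27 27 28]
210 [[530.0, 254.0, 138.0], [519.0, 245.0, 135.0], [511.0, 210.0, 122.0]] [28 33 37]
212 [[532.0, 240.0, 126.0], [519.0, 245.0, 128.0], [511.0, 211.0, 115.0]] [31 37 34]
214 [[574.0, -48.0, 5.0], [519.0, 245.0, 122.0], [512.0, 208.0, 107.0]] [26 30 31]
216 [[573.0, -44.0, -1.0], [522.0, 226.0, 107.0], [512.0, 206.0, 100.0]] [28 30 30]
218 [[570.0, -23.0, -1.0], [522.0, 223.0, 100.0], [512.0, 205.0, 93.0]] [23 26 28]
220 [[567.0, 3.0, 1.0], [523.0, 221.0, 92.0], [511.0, 210.0, 88.0]] [26 29 31]
222 [[550.0, 116.0, 41.0], [522.0, 226.0, 87.0], [512.0, 205.0, 79.0]] [16 25 28]
224 [[537.0, 210.0, 73.0], [523.0, 218.0, 77.0], [512.0, 207.0, 73.0]] [91 93 95]
226 [[537.0, 212.0, 67.0], [524.0, 216.0, 69.0], [511.0, 216.0, 70.0]] [15 18 26]
228 [[537.0, 213.0, 60.0], [524.0, 213.0, 61.0], [511.0, 212.0, 61.0]] [16 15 17]
230 [[537.0, 211.0, 53.0], [524.0, 213.0, 54.0], [511.0, 216.0, 56.0]] [14 14 11]
232 [[538.0, 209.0, 45.0], [524.0, 215.0, 48.0], [511.0, 214.0, 48.0]] [43 42 44]
234 [[536.0, 224.0, 44.0], [523.0, 226.0, 46.0], [510.0, 227.0, 47.0]] [177 179 182]
236 [[535.0, 229.0, 40.0], [522.0, 230.0, 41.0], [509.0, 234.0, 43.0]] [76 76 79]
[ 2.56245933e-01  3.92822999e-01  1.75624401e+00 -1.03956159e-04
  9.92496950e-01  2.07378970e+00]
```

Run:
```python
from h import *
for nm,us in (("w2",(135,145,155,165,350,360,370)),("w1",(135,145,155,165,350,360,370)),("w3",(248,254,262))):
    z=np.load(f"pics/{nm}.npz"); m,T=campose("wrist",dict(ee_rot=np.array([1,0,0,0.]),position=np.zeros(3)))
    s=dict(ee_rot=np.array([1,0,0,0.]),position=np.zeros(3))
    C=cloud("wrist",z['d'],s)*1000
    for u in us:
        col=C[:,u]; k=[v for v in range(384) if 0<z['d'][v,u]<.19]
        for v in k[:4]: print(nm,u,v,col[v].round(1))
```

```text
w2 135 253 [  6.  -54.5 -41.4]
w2 135 254 [  6.  -54.1 -42.2]
w2 135 255 [  6.5 -53.3 -44.2]
w2 135 256 [  6.7 -52.8 -45.5]
w2 145 246 [ 10.4 -48.8 -43. ]
w2 145 247 [ 10.2 -48.6 -43.6]
w2 145 248 [ 10.2 -48.3 -44.6]
w2 145 249 [ 10.  -48.1 -45.2]
w2 155 242 [  9.8 -46.1 -37.7]
w2 155 243 [ 10.4 -45.3 -40. ]
w2 155 244 [ 10.3 -45.  -40.8]
w2 155 245 [  9.5 -45.3 -40.1]
w2 165 243 [  7.4 -42.8 -33.8]
w2 165 244 [  7.  -42.7 -34. ]
w2 165 245 [  7.5 -42.1 -36.1]
w2 165 246 [  6.5 -42.5 -35. ]
w2 350 242 [ 10.7  44.3 -39.4]
w2 350 243 [ 10.7  43.9 -40.6]
w2 350 244 [ 11.   43.4 -42.3]
w2 350 245 [ 10.3  43.7 -41.7]
w2 360 242 [ 10.6  49.  -39.3]
w2 360 243 [ 10.3  48.9 -39.7]
w2 360 244 [ 10.5  48.3 -41.3]
w2 360 245 [ 10.5  48.  -42.3]
w2 370 252 [  6.2  53.6 -40.6]
w2 370 253 [ 10.4  49.7 -49.6]
w2 370 254 [ 10.2  49.6 -50.2]
w2 370 255 [ 10.   49.3 -50.8]
w1 135 253 [  6.3 -54.2 -41.9]
w1 135 254 [  6.1 -54.  -42.5]
w1 135 255 [  6.3 -53.5 -43.8]
w1 135 256 [  5.8 -53.5 -43.8]
w1 145 246 [ 10.7 -48.6 -43.6]
w1 145 247 [ 10.5 -48.4 -44.2]
w1 145 248 [ 10.5 -48.  -45.3]
w1 145 249 [ 10
[... 328 characters left out ...]
 350 244 [ 10.1  44.1 -40.4]
w1 350 245 [ 10.6  43.4 -42.3]
w1 360 242 [ 10.5  49.1 -39.1]
w1 360 243 [ 10.4  48.8 -39.8]
w1 360 244 [ 10.5  48.4 -41.1]
w1 360 245 [ 10.4  48.1 -42. ]
w1 370 252 [  6.5  53.4 -41.2]
w1 370 253 [ 10.5  49.7 -49.8]
w1 370 254 [ 10.8  49.  -51.3]
w1 370 255 [ 10.4  49.  -51.5]
w3 248 0 [137.3  -3.8  53.7]
w3 248 1 [136.4  -3.8  52.5]
w3 248 2 [135.8  -3.8  52.5]
w3 248 4 [134.3  -3.8  51.4]
w3 254 0 [1.37e+02 1.00e-01 5.26e+01]
w3 254 1 [1.364e+02 1.000e-01 5.250e+01]
w3 254 2 [1.358e+02 1.000e-01 5.260e+01]
w3 254 3 [1.351e+02 1.000e-01 5.190e+01]
w3 262 0 [137.    5.2  52.7]
w3 262 1 [136.1   5.2  51.6]
w3 262 2 [135.6   5.2  51.8]
w3 262 3 [135.1   5.2  51.9]
```

The fingers closed above the grip. Both cameras put the real fingertips about 23 mm short of the reported TCP, at z≈76 when the TCP reads 53. I'll open, go 23 mm lower and pinch again.

{"name": "servo_tool", "arguments": {
  "steps": [
    [0, 0, 0, 0, 0, 0],
    [0, 0, 0, 0, 0, 0],
    [0, 0, 0, 0, 0, 0],
    [0, 1, 0, 0, 0, 0],
    [0, 1, 0, 0, 0, 0],
    [0, 1, 10, 0, 0, 0],
    [0, 1, 20, 0, 0, 0],
    [0, 1, 23, 0, 0, 0]
  ],
  "hand": 0
}}

```text
clock: 5.2
position: [0.5232, 0.2078, 0.028]
ee_rot: [0.001, 0.992, -0.123, -0.002]
contact_force: [-0.3, -0.2, -0.9]
width: 0.0856
```

{"name": "servo_tool", "arguments": {
  "steps": [
    [0, 0, 0, 0, 0, 0],
    [0, 0, 0, 0, 0, 0],
    [0, 0, 0, 0, 0, 0],
    [0, 0, 0, 0, 0, 0],
    [0, 0, 0, 0, 0, 0],
    [0, 0, 0, 0, 0, 0]
  ],
  "hand": 255,
  "grip_force": 40
}}

```text
clock: 5.8
position: [0.5248, 0.2081, 0.0303]
ee_rot: [-0.0, 0.992, -0.123, 0.0]
contact_force: [0.1, -0.2, 2.0]
width: 0.0111
```

Gripped, with the opening reading 11 mm against a 12 mm grip. Now I'll pull outward along -y of the tool.

{"name": "servo_tool", "arguments": {
  "steps": [
    [0, -4, 0, 0, 0, 0],
    [0, -9, 0, 0, 0, 0],
    [0, -14, 0, 0, 0, 0],
    [0, -19, 0, 0, 0, 0],
    [0, -23, 0, 0, 0, 0],
    [0, -26, 0, 0, 0, 0],
    [0, -28, 0, 0, 0, 0],
    [0, -29, 0, 0, 0, 0]
  ]
}}

```text
clock: 6.6
position: [0.5315, 0.2351, 0.0302]
ee_rot: [0.002, 0.992, -0.122, 0.0]
contact_force: [-1.3, -7.3, 7.5]
width: 0.0113
```

{"name": "servo_tool", "arguments": {
  "steps": [
    [0, -1, 0, 0, 0, 0],
    [0, -2, 0, 0, 0, 0],
    [0, -3, 0, 0, 0, 0],
    [0, -3, 0, 0, 0, 0]
  ]
}}

```text
clock: 7.0
position: [0.5315, 0.2351, 0.0302]
ee_rot: [0.004, 0.993, -0.122, -0.001]
contact_force: [-1.7, -13.7, 10.2]
width: 0.0112
```

It's at the stop: the position didn't change and the force is rising. I'll relax, release and verify.

{"name": "servo_tool", "arguments": {
  "steps": [
    [0, 3, 0, 0, 0, 0],
    [0, 3, 0, 0, 0, 0]
  ]
}}

```text
clock: 7.2
position: [0.5316, 0.2351, 0.0303]
ee_rot: [0.001, 0.992, -0.123, 0.0]
contact_force: [-0.8, -5.9, 5.1]
width: 0.0107
```

{"name": "servo_tool", "arguments": {
  "steps": [
    [0, 0, 0, 0, 0, 0],
    [0, 0, 0, 0, 0, 0],
    [0, 0, 0, 0, 0, 0],
    [0, 0, -40, 0, 0, 0],
    [0, 5, -90, 0, 0, 0],
    [0, 10, -140, 0, 0, 0],
    [0, 40, -180, 0, 0, 0],
    [0, 70, -190, 0, 0, 0]
  ],
  "hand": 0
}}

```text
clock: 8.0
position: [0.5173, 0.1693, 0.225]
ee_rot: [-0.002, 0.993, -0.122, 0.005]
contact_force: [1.3, -1.2, 0.2]
width: 0.0854
```

```bash
python3 - <<'E'
from h import *
telemetry.get_state()
s,im,d=grab("wrist","w4"); print(s['position'],s['clock'],s['width'])
E
python3 fit.py w4
python3 - <<'E'
import cv2
im=cv2.imread("pics/w4.png")
cv2.imwrite("pics/w4c.png",cv2.resize(im[40:240,130:390],None,fx=3,fy=3))
E
```

```text
[0.5173252  0.16927318 0.22503877] 8.0 0.08542471744088201
box [ 5.088157e+02  1.449714e+02 -2.482000e-01] 0.0063909289855664676 2321
grip n 333 x -14.209803436657348 15.312239494917968 y 85.30551632669456 99.06521115127337 z 0.07303881215879404
clips x [-54.57893792 -54.20142442  55.1075731   55.13055036] 0.4281197290280821
```

View pics/w4c.png

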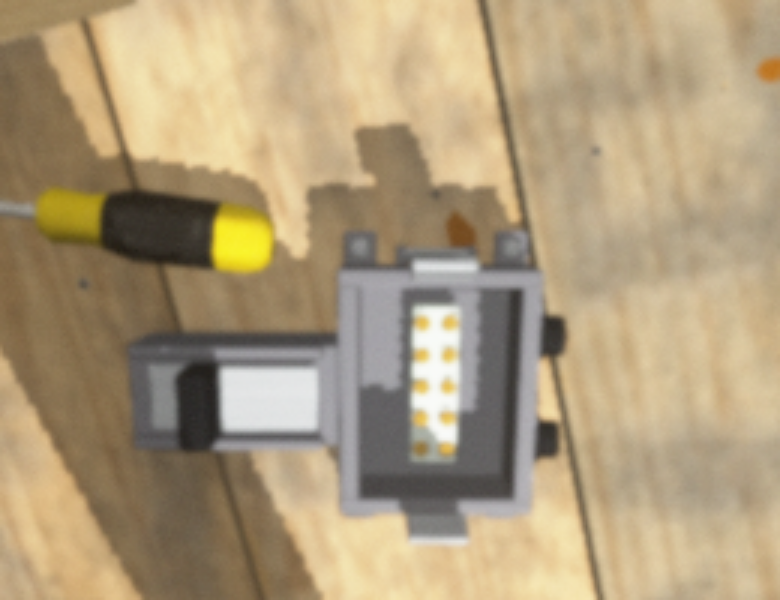

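The close-up shows the bolt clear of the opening and the grip moved out. Its middle is at y=92.2 mm, so the lock is at 0.030. The refit puts the box at (0.5088, 0.1449) with yaw -0.248. Next is the cover.

```bash
python3 -c "
from h import *
print(delta([.5535,-.350,.16],-.218)); print(delta([.5535,-.35,-.003],-.218))"
```

```text
(array([162.4, 489.3,  66.7]), array([ 0.09, -0.44, -1.67]))
(array([161.1, 489.1, 229.7]), array([ 0.09, -0.44, -1.67]))
```

{"name": "servo_tool", "arguments": {
  "steps": [
    [15, 46, 6, 0, 0, 0],
    [30, 92, 12, 0, 0, 0],
    [46, 138, 18, 0, 0, 0],
    [61, 184, 24, 0, 0, 0],
    [76, 230, 30, 0, 0, 0],
    [92, 276, 36, 0, 0, -1],
    [107, 322, 40, 0, 0, -1],
    [122, 368, 40, 0, 0, -1.7]
  ]
}}

```text
clock: 8.85
position: [0.5426, -0.2195, 0.1786]
ee_rot: [-0.001, 0.994, -0.108, -0.001]
contact_force: [1.4, 0.3, 0.4]
width: 0.0852
```

{"name": "servo_tool", "arguments": {
  "steps": [
    [15, 46, 0, 0, 0, 0],
    [30, 92, 0, 0, 0, 0],
    [40, 119, 10, 0, 0, 0],
    [40, 121, 25, 0, 0, 0],
    [40, 121, 25, 0, 0, 0]
  ]
}}

```text
clock: 9.35
position: [0.5546, -0.3448, 0.1515]
ee_rot: [-0.002, 0.994, -0.109, -0.002]
contact_force: [-0.5, 0.8, -0.2]
width: 0.0855
```

```bash
cat > fitc.py <<'E'
from h import *
import sys
def fc(nm):
    z=np.load(f"pics/{nm}.npz"); s=dict(ee_rot=z['q'],position=z['p']); d=z['d']; C=cloud("wrist",d,s)
    w=(d>0)&(np.hypot(C[...,0]-.5535,C[...,1]+.35)<.07)
    for lo,hi in ((.008,.02),(.036,.048)):
        Q=C[w&(C[...,2]>lo)&(C[...,2]<hi)]
        print(lo,len(Q),cv2.minAreaRect((Q[:,:2]*1000).astype(np.float32)),np.median(Q[:,2]))
fc(sys.argv[1])
E
python3 - <<'E'
from h import *
s,im,d=grab("wrist","w5"); print(s['position'],s['clock'],s['ee_rot'])
print(delta([.5535,-.350,-.003],-.218))
E
python3 fitc.py w5
```

```text
[ 0.5545887  -0.34484823  0.15153097] 9.35 [-0.00178298  0.99401244 -0.10922545 -0.00242856]
(array([1.00e-01, 6.30e+00, 1.56e+02]), array([-0.13,  0.2 ,  0.01]))
0.008 5415 ((553.1288452148438, -349.68408203125), (76.12488555908203, 99.3622817993164), 77.40861511230469) 0.014495277335984824
0.036 1042 ((553.6646118164062, -349.8938293457031), (15.983254432678223, 63.598365783691406), 77.88986206054688) 0.042283322574615895
```

View pics/w5.png

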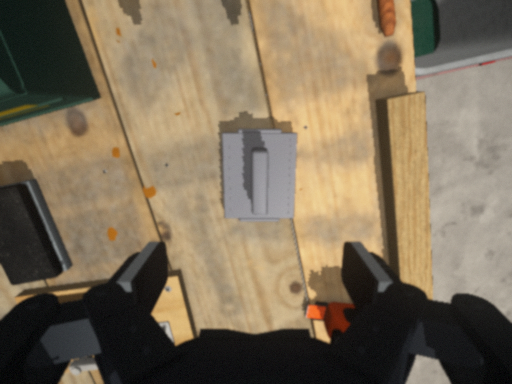

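Run:
```python
from h import *
for nm in ("w5","w1"):
    z=np.load(f"pics/{nm}.npz"); s=dict(ee_rot=z['q'],position=z['p']); d=z['d']; C=cloud("wrist",d,s)
    D=C-[.5535,-.35,0]; c,sn=np.cos(-.218),np.sin(-.218)
    x=(D[...,0]*c+D[...,1]*sn)*1000; y=(-D[...,0]*sn+D[...,1]*c)*1000; h=C[...,2]*1000
    k=(d>0)&(d>.2)&(abs(x)<100)&(abs(y)<110)&(h>8)&~((abs(x)<53)&(abs(y)<41))&(h<90)
    for X,Y,H in list(zip(x[k],y[k],h[k]))[::60]: print(nm,int(X),int(Y),int(H))
```

```text
(no output)
```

Nothing stands within reach of the gripper around the cover. I'll descend and grasp.

{"name": "servo_tool", "arguments": {
  "steps": [
    [0, 6, 30, 0, 0.2, 0],
    [0, 6, 65, 0, 0.2, 0],
    [0, 6, 100, 0, 0.2, 0],
    [0, 6, 130, 0, 0.2, 0],
    [0, 6, 148, 0, 0.2, 0],
    [0, 6, 154, 0, 0.2, 0],
    [0, 6, 154, 0, 0.2, 0]
  ],
  "hand": 0,
  "grip_force": 60
}}

```text
clock: 10.1
position: [0.5549, -0.35, 0.0009]
ee_rot: [-0.0, 0.994, -0.108, 0.002]
contact_force: [-0.6, 0.1, -0.6]
width: 0.0853
```

{"name": "servo_tool", "arguments": {
  "steps": [
    [0, 0, 0, 0, 0, 0],
    [0, 0, 0, 0, 0, 0],
    [0, 0, 0, 0, 0, 0],
    [0, 0, 0, 0, 0, 0],
    [0, 0, 0, 0, 0, 0],
    [0, 0, 0, 0, 0, 0],
    [0, 0, 0, 0, 0, 0]
  ],
  "hand": 255,
  "grip_force": 60
}}

```text
clock: 10.8
position: [0.555, -0.3512, 0.0017]
ee_rot: [0.001, 0.994, -0.108, 0.002]
contact_force: [-0.3, 0.5, 5.6]
width: 0.0145
```

{"name": "servo_tool", "arguments": {
  "steps": [
    [0, 0, -10, 0, 0, 0],
    [0, 0, -40, 0, 0, 0],
    [0, 0, -80, 0, 0, 0],
    [0, 0, -120, 0, 0, 0],
    [0, 0, -150, 0, 0, 0],
    [0, 0, -150, 0, 0, 0]
  ],
  "grip_force": 100
}}

```text
clock: 11.4
position: [0.5564, -0.3526, 0.1562]
ee_rot: [0.003, 0.994, -0.108, 0.006]
contact_force: [-0.1, -1.0, -2.1]
width: 0.0138
```

Run:
```python
from h import *
s,im,d=grab("wrist","w6"); print(s['position'],s['clock'],s['width'],s['ee_rot'],s['contact_force'])
s0=dict(ee_rot=np.array([1,0,0,0.]),position=np.zeros(3)); C=cloud("wrist",d,s0)*1000
h=C[...,2]; w=(d>0)&(abs(C[...,0])<80)&(abs(C[...,1])<70)
hist=np.histogram(h[w],bins=np.arange(-60,60,4)); print(list(zip(hist[1],hist[0])))
print(delta([.5088,.1449,.155],-.248))
```

```text
[ 0.55643111 -0.35263456  0.15617454] 11.4 0.013799810104924742 [ 0.00285232  0.99409163 -0.1083503   0.00582259] [-0.0934634  -0.97708205 -2.08131277]
[(np.int64(-60), np.int64(604)), (np.int64(-56), np.int64(210)), (np.int64(-52), np.int64(279)), (np.int64(-48), np.int64(307)), (np.int64(-44), np.int64(3126)), (np.int64(-40), np.int64(1182)), (np.int64(-36), np.int64(253)), (np.int64(-32), np.int64(209)), (np.int64(-28), np.int64(136)), (np.int64(-24), np.int64(65)), (np.int64(-20), np.int64(56)), (np.int64(-16), np.int64(9130)), (np.int64(-12), np.int64(2385)), (np.int64(-8), np.int64(7)), (np.int64(-4), np.int64(0)), (np.int64(0), np.int64(0)), (np.int64(4), np.int64(0)), (np.int64(8), np.int64(0)), (np.int64(12), np.int64(0)), (np.int64(16), np.int64(0)), (np.int64(20), np.int64(0)), (np.int64(24), np.int64(0)), (np.int64(28), np.int64(0)), (np.int64(32), np.int64(0)), (np.int64(36), np.int64(0)), (np.int64(40), np.int64(0)), (np.int64(44), np.int64(0)), (np.int64(48), np.int64(0)), (np.int64(52), np.int64(0))]
(array([-152.1, -474.8,   -4. ]), array([ 0.11, -0.43,  1.77]))
```

View pics/w6.png

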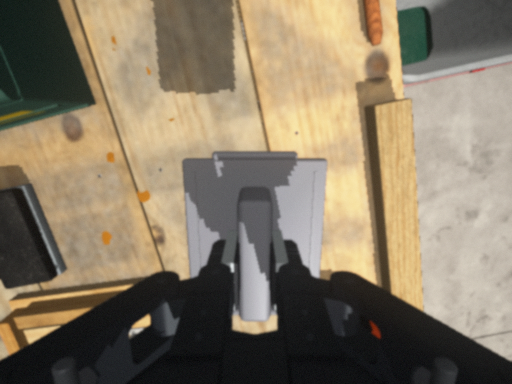

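The cover hangs from the fingers and its plate fills the image from (185,158) to (325,275). Now I'll get its pose in the tool frame.

```bash
cat > held.py <<'E'
from h import *
import sys
def held(nm):
    z=np.load(f"pics/{nm}.npz"); d=z['d']; s0=dict(ee_rot=np.array([1,0,0,0.]),position=np.zeros(3)); C=cloud("wrist",d,s0)*1000
    w=(d>0)&(abs(C[...,0]-10)<60)&(abs(C[...,1])<55)&(C[...,2]>-20)&(C[...,2]<-6)
    w=cv2.erode(w.astype(np.uint8),np.ones((3,3)))>0
    P=C[w]; m=(P[:,0]<44)&(abs(P[:,1])>12)&(abs(P[:,1])<36); Q=P[m]
    A=np.c_[Q[:,:2],np.ones(len(Q))]; k=np.linalg.lstsq(A,Q[:,2],rcond=None)[0]; print("plane",k.round(4),"z0",k[2])
    w2=(d>0)&(abs(C[...,0]-10)<60)&(abs(C[...,1])<55)&(C[...,2]>-20)&(C[...,2]<-6); P=C[w2]
    for x0 in (0,10,20,30,40): 
        y=P[abs(P[:,0]-x0)<2,1]; print("x",x0,"y range",np.percentile(y,[0.5,99.5]).round(1),"mid",np.percentile(y,[.5,99.5]).mean().round(2))
    for y0 in (-35,-30,-20,-10,0,10,20,30,35):
        x=P[abs(P[:,1]-y0)<2,0]; print("y",y0,"xmax",np.percentile(x,99.5).round(1))
    B=C[(d>0)&(abs(C[...,0]-10)<60)&(abs(C[...,1])<12)&(C[...,2]>-48)&(C[...,2]<-39)&(C[...,0]>14)]
    print("bar",len(B),np.percentile(B,[1,99],axis=0).round(1).tolist())
held(sys.argv[1])
E
python3 held.py w6
```

```text
plane [ 7.90000e-03 -5.00000e-04 -1.27922e+01] z0 -12.792227390538457
x 0 y range [-37.2  38.2] mid 0.5
x 10 y range [-37.   38.1] mid 0.53
x 20 y range [-37.   37.9] mid 0.42
x 30 y range [-36.8  37.7] mid 0.41
x 40 y range [-37.1  37.7] mid 0.3
y -35 xmax 44.5
y -30 xmax 44.5
y -20 xmax 48.3
y -10 xmax 48.5
y 0 xmax 48.5
y 10 xmax 48.5
y 20 xmax 48.4
y 30 xmax 44.6
y 35 xmax 44.5
bar 1116 [[14.2, -7.0, -41.8], [30.3, 7.6, -39.1]]
```

{"name": "servo_tool", "arguments": {
  "steps": [
    [-15, -47, 0, 0, 0, 0.2],
    [-30, -94, 0, 0, 0, 0.4],
    [-45, -141, 0, 0, 0, 0.6],
    [-60, -188, 0, 0, 0, 0.8],
    [-75, -235, 0, 0, 0, 1],
    [-90, -282, 0, 0, 0, 1.2],
    [-105, -329, 0, 0, 0, 1.5],
    [-120, -376, 0, 0, 0, 1.8]
  ]
}}

```text
clock: 12.25
position: [0.5156, 0.0441, 0.1481]
ee_rot: [0.0, 0.992, -0.124, -0.001]
contact_force: [1.0, -0.2, -2.5]
width: 0.0137
```

{"name": "servo_tool", "arguments": {
  "steps": [
    [-12, -40, 0, 0, 0, 0],
    [-22, -75, 0, 0, 0, 0],
    [-28, -92, 0, 0, 0, 0],
    [-30, -97, 0, 0, 0, 0],
    [-30, -97, 0, 0, 0, 0]
  ]
}}

```text
clock: 12.75
position: [0.5114, 0.1437, 0.1487]
ee_rot: [0.001, 0.992, -0.123, 0.0]
contact_force: [-0.1, -1.1, -2.4]
width: 0.0138
```

```bash
python3 - <<'E'
from h import *
for i in range(3):
    s,im,d=grab("wrist","w7"); print(s['position'].round(4),s['clock'],s['width'],s['ee_rot'].round(4),s['contact_force'])
    print(delta([.5104,.1450,.11],-.248,s))
E
python3 held.py w7
```

```text
[0.5114 0.1437 0.1487] 12.75 0.013840244177260569 [ 9.000e-04  9.924e-01 -1.233e-01  1.000e-04] [-0.14557555 -1.11497372 -2.37821622]
(array([-1.3, -1.1, 38.7]), array([ 0.1 , -0.03,  0.05]))
[0.5119 0.1429 0.1491] 12.8 0.013338525228832089 [ 1.000e-03  9.923e-01 -1.238e-01  5.000e-04] [ 0.54302849 -0.49454683 -1.71588966]
(array([-2. , -1.7, 39.1]), array([ 0.11, -0.08, -0.01]))
[0.5122 0.1425 0.1494] 12.85 0.013615533104142971 [ 9.000e-04  9.923e-01 -1.242e-01  9.000e-04] [ 0.2996049  -1.41337425 -1.27672435]
(array([-2.5, -2. , 39.4]), array([ 0.09, -0.11, -0.07]))
plane [ 7.20000e-03 -1.10000e-03 -1.28144e+01] z0 -12.8144108734925
x 0 y range [-37.4  38.2] mid 0.42
x 10 y range [-37.2  37.9] mid 0.36
x 20 y range [-37.   37.8] mid 0.4
x 30 y range [-37.1  37.7] mid 0.32
x 40 y range [-36.9  37.6] mid 0.34
y -35 xmax 44.4
y -30 xmax 44.6
y -20 xmax 48.4
y -10 xmax 48.5
y 0 xmax 48.6
y 10 xmax 48.6
y 20 xmax 48.4
y 30 xmax 44.6
y 35 xmax 44.6
bar 1099 [[14.2, -6.7, -41.8], [30.1, 7.4, -39.1]]
```

View pics/w7.png

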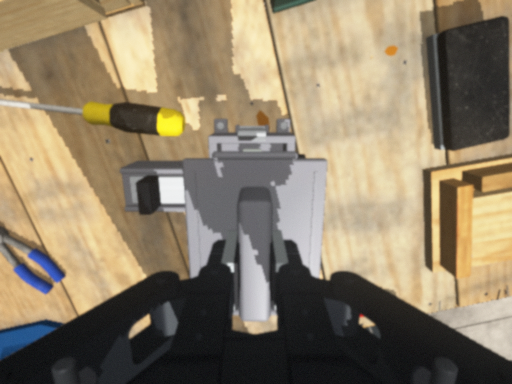

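```bash
cat > rel.py <<'E'
from fit import *
import sys
nm=sys.argv[1]; p=fitbox(nm)
z=np.load(f"pics/{nm}.npz"); s=dict(ee_rot=z['q'],position=z['p'])
Rm=q2R(s['ee_rot']); cov=s['position']*1000+Rm@np.array([-1.5,.4,1.2])
dl=np.array([p[0],p[1],cov[2]])-cov
print("needed tool shift",(Rm.T@dl).round(2),"yaw err deg",np.degrees(np.arctan2(Rm[1,0],Rm[0,0])-p[2]).round(2),"cover z",cov[2])
E
python3 rel.py w7
```

```text
box [ 5.097800e+02  1.446946e+02 -2.391000e-01] 0.533407690812696 1179
grip n 570 x -14.516597018346111 15.316544481080282 y 85.1535934043949 98.60454656075368 z 0.0729807679678632
clips x [47.31161372 47.36572876 54.43230938 54.47696585] -0.25691889383762917
needed tool shift [-1.41 -1.92 -0.01] yaw err deg -0.57 cover z 148.1986918214089
```

{"name": "servo_tool", "arguments": {
  "steps": [
    [-1.7, -1.8, 15, 0, 0, 0],
    [-1.7, -1.8, 35, 0, 0, 0],
    [-1.7, -1.8, 50, 0, 0, 0],
    [-1.7, -1.8, 55, 0, 0, 0],
    [-1.7, -1.8, 55, 0, 0, 0]
  ],
  "grip_force": 120
}}

```text
clock: 13.4
position: [0.5114, 0.1447, 0.0947]
ee_rot: [0.001, 0.992, -0.125, 0.001]
contact_force: [-0.4, 0.1, -1.8]
width: 0.0131
```

```bash
python3 - <<'E'
from h import *
for i in range(4):
    s,im,d=grab("wrist","w8"); print(s['position'].round(4),s['clock'],s['ee_rot'].round(4),s['contact_force'])
    print(delta([.5104,.1450,.0935],-.248,s))
E
python3 held.py w8; python3 rel.py w8
```

```text
[0.5114 0.1447 0.0947] 13.4 [ 5.000e-04  9.922e-01 -1.247e-01  1.000e-03] [-0.40913641  0.07413159 -1.81731282]
(array([-1. , -0. ,  1.2]), array([ 0.05, -0.12, -0.12]))
[0.512  0.145  0.0955] 13.45 [ 3.000e-04  9.922e-01 -1.246e-01  1.800e-03] [ 0.73964787  0.12442407 -1.5045138 ]
(array([-1.6,  0.5,  2. ]), array([ 0.  , -0.21, -0.1 ]))
[0.5124 0.1453 0.096 ] 13.5 [ 1.000e-04  9.922e-01 -1.244e-01  2.300e-03] [ 0.19555211  0.11597257 -1.53024799]
(array([-1.9,  0.8,  2.5]), array([-0.02, -0.27, -0.09]))
[0.5126 0.1455 0.0962] 13.55 [ 0.      0.9922 -0.1243  0.0026] [ 0.47779697 -0.47590333 -1.70444085]
(array([-2. ,  1. ,  2.7]), array([-0.04, -0.3 , -0.07]))
plane [ 7.30000e-03 -1.50000e-03 -1.27345e+01] z0 -12.734545937791411
x 0 y range [-37.2  37.9] mid 0.35
x 10 y range [-37.3  38. ] mid 0.36
x 20 y range [-37.2  37.9] mid 0.37
x 30 y range [-36.9  37.4] mid 0.23
x 40 y range [-36.8  37.6] mid 0.4
y -35 xmax 44.5
y -30 xmax 44.5
y -20 xmax 48.2
y -10 xmax 48.5
y 0 xmax 48.5
y 10 xmax 48.5
y 20 xmax 48.5
y 30 xmax 44.5
y 35 xmax 44.6
bar 1095 [[14.2, -6.7, -41.6], [30.1, 7.6, -39.1]]
box [ 5.093206e+02  1.452113e+02 -2.451000e-01] 0.11413464943045537 1828
grip n 924 x -14.613362920913643 15.478947778304317 y 84.90380650523852 98.24499176371944 z 0.07291578860978833
clips x [48.02824499 48.08124161 55.15720004 55.23397231] -0.10042375006174427
needed tool shift [-1.61  0.65 -0.01] yaw err deg -0.24 cover z 94.99397198053403
```

View pics/w8.png

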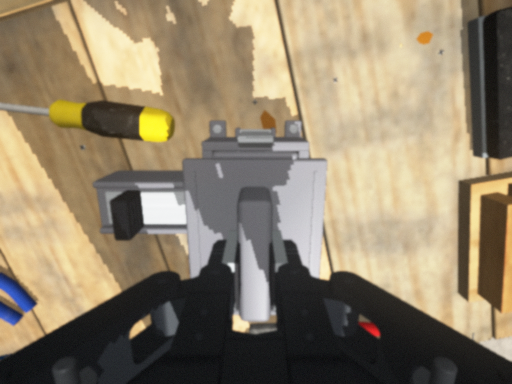

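{"name": "servo_tool", "arguments": {
  "steps": [
    [-1.7, 0.6, 5, 0, 0, 0],
    [-1.7, 0.6, 15, 0, 0, 0],
    [-1.7, 0.6, 25, 0, 0, 0],
    [-1.7, 0.6, 30, 0, 0, 0],
    [-1.7, 0.6, 30, 0, 0, 0],
    [-1.7, 0.6, 30, 0, 0, 0]
  ]
}}

```text
clock: 14.2
position: [0.51, 0.1456, 0.0651]
ee_rot: [0.0, 0.992, -0.124, 0.002]
contact_force: [0.7, -0.3, -1.7]
width: 0.0134
```

```bash
python3 - <<'E'
from h import *
for i in range(5):
    s,im,d=grab("wrist","w9"); 
print(s['position'].round(4),s['clock'],s['ee_rot'].round(4),s['contact_force'])
print(delta([.5104,.1450,.0532],-.248,s))
E
python3 rel.py w9
```

```text
[0.5104 0.1456 0.0657] 14.4 [ 1.000e-04  9.923e-01 -1.240e-01  2.200e-03] [-0.22122993 -0.94163056 -1.40716955]
(array([ 0.1,  0.6, 12.5]), array([-0.02, -0.25, -0.03]))
box [ 5.096399e+02  1.449602e+02 -2.414000e-01] 0.4503327800639702 2157
grip n 1306 x -14.600056141929702 15.540567889514154 y 85.15029724712299 98.24196397153422 z 0.07288302598254522
clips x [47.42694016 47.88799151 55.12022366 55.17066454] -0.08311498936835277
needed tool shift [0.93 0.44 0.  ] yaw err deg -0.41 cover z 64.48462094875154
```

View pics/w9.png

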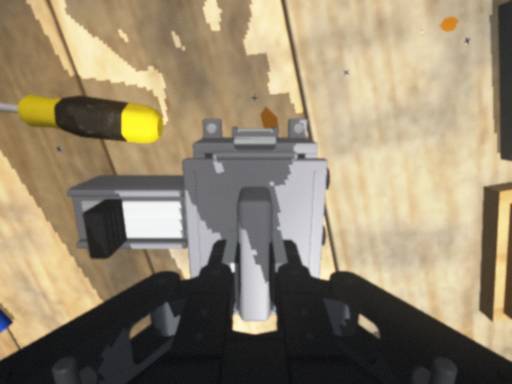

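Aligned within about 0.5 mm. Now I'll press down in stages and watch the force.

{"name": "servo_tool", "arguments": {
  "steps": [
    [0.3, 0.5, 4, 0, 0, 0],
    [0.3, 0.5, 8, 0, 0, 0],
    [0.3, 0.5, 12, 0, 0, 0],
    [0.3, 0.5, 15, 0, 0, 0],
    [0.3, 0.5, 17, 0, 0, 0],
    [0.3, 0.5, 19, 0, 0, 0],
    [0.3, 0.5, 20, 0, 0, 0]
  ]
}}

```text
clock: 15.15
position: [0.5118, 0.1451, 0.0468]
ee_rot: [-0.0, 0.992, -0.124, 0.003]
contact_force: [-0.3, -0.1, 9.1]
width: 0.0132
```

{"name": "servo_tool", "arguments": {
  "steps": [
    [0, 0, 1, 0, 0, 0],
    [0, 0, 2, 0, 0, 0],
    [0, 0, 3, 0, 0, 0],
    [0, 0, 4, 0, 0, 0]
  ]
}}

```text
clock: 15.55
position: [0.5125, 0.1453, 0.0436]
ee_rot: [-0.0, 0.992, -0.124, 0.004]
contact_force: [-1.9, -0.8, 12.8]
width: 0.0132
```

{"name": "servo_tool", "arguments": {
  "steps": [
    [0, 0, 1, 0, 0, 0],
    [0, 0, 2, 0, 0, 0],
    [0, 0, 3, 0, 0, 0],
    [0, 0, 4, 0, 0, 0]
  ]
}}

```text
clock: 15.95
position: [0.5114, 0.1454, 0.0385]
ee_rot: [-0.0, 0.992, -0.124, 0.003]
contact_force: [-0.1, 1.2, 1.6]
width: 0.0135
```

{"name": "servo_tool", "arguments": {
  "steps": [
    [0, 0, 1, 0, 0, 0],
    [0, 0, 2, 0, 0, 0],
    [0, 0, 3, 0, 0, 0]
  ]
}}

```text
clock: 16.25
position: [0.5096, 0.1449, 0.0345]
ee_rot: [0.0, 0.992, -0.124, 0.001]
contact_force: [-2.8, -0.5, 12.1]
width: 0.0133
```

{"name": "servo_tool", "arguments": {
  "steps": [
    [0, 0, 0.5, 0, 0, 0],
    [0, 0, 1, 0, 0, 0],
    [0, 0, 1, 0, 0, 0],
    [0, 0, 1, 0, 0, 0]
  ]
}}

```text
clock: 16.65
position: [0.5096, 0.1449, 0.0345]
ee_rot: [0.0, 0.992, -0.124, 0.001]
contact_force: [-3.3, -0.3, 9.6]
width: 0.0131
```

```bash
python3 - <<'E'
from h import *
for i in range(4):
    s,im,d=grab("wrist","w10"); print(s['position'].round(4),s['clock'],s['contact_force'].round(1))
C=cloud("wrist",d,s)
s2,im2,d2=grab("side","s10"); cv2.imwrite("pics/s10c.png",cv2.resize(im2[195:275,210:310,::-1],None,fx=6,fy=6))
E
python3 rel.py w10; python3 held.py w10 | head -1
python3 -c "
import cv2
cv2.imwrite('pics/w10c.png',cv2.resize(cv2.imread('pics/w10.png')[90:290,130:390],None,fx=3,fy=3))"
```

```text
[0.5096 0.1449 0.0345] 16.65 [-3.3 -0.3  9.6]
[0.5096 0.1449 0.0345] 16.7 [-3.9 -0.9 10.1]
[0.5096 0.1449 0.0345] 16.75 [-3.7 -1.5 10.6]
[0.5096 0.1449 0.0345] 16.8 [-4.1  0.2 10.3]
box [ 5.096557e+02  1.452723e+02 -2.416000e-01] 0.37249264095775747 3467
grip n 1964 x -13.955535460338197 15.73939305519918 y 84.36764196915692 98.41635646207999 z 0.0728082041177356
clips x [-51.80300719 -51.5043254   55.22333267  55.25340167] -0.36661990264132466
needed tool shift [ 1.43 -0.8   0.  ] yaw err deg -0.39 cover z 33.28341600525853
plane [ 5.70000e-03 -7.00000e-04 -1.21173e+01] z0 -12.117344120341675
```

View pics/w10c.png

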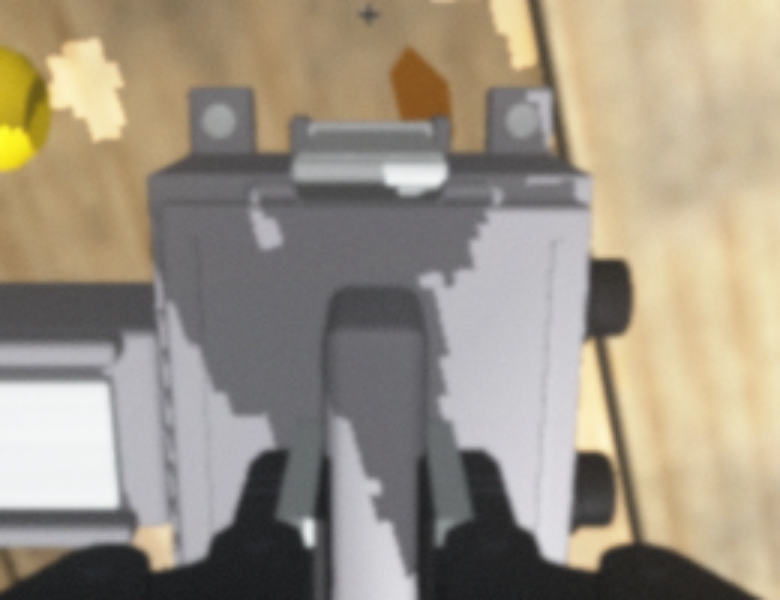

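View pics/s10c.png

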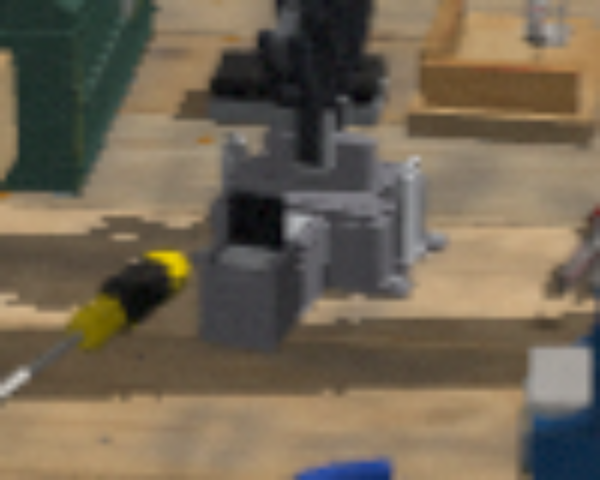

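Run:
```python
from h import *
z=np.load("pics/w10.npz"); s=dict(ee_rot=z['q'],position=z['p']); d=z['d']; C=cloud("wrist",d,s)
c,sn=np.cos(-.248),np.sin(-.248); D=(C-[.5088,.1449,0])*1000
x=c*D[...,0]+sn*D[...,1]; y=-sn*D[...,0]+c*D[...,1]; h=D[...,2]
for xx in (-40,-30,-10,0,10,20,30,40,44):
    print(xx,[ (lambda k:(round(float(np.median(h[k])),1),int(k.sum())))((d>0)&(abs(x-xx)<3)&(abs(y-yy)<4)&(h<56)) for yy in (-34,-26,-18,18,26,34)])
k=(abs(x)<18)&(y>100)&(y<122)&(h>35)&(h<45); print("housing top",np.median(h[k]))
for yy in (-10,0,10): 
    k=(abs(y-yy)<3)&(x>35)&(x<60); o=np.argsort(x[k]); print(yy,[(round(float(a),1),round(float(b),1)) for a,b in zip(x[k][o],h[k][o])][::12])
k=(abs(y)<9)&(h>44)&(h<70)&(x<-38)&(x>-60); print(len(x[k]), [(round(float(a)),round(float(b))) for a,b in zip(x[k],h[k])][::8])
```

```text
-40 [(nan, 0), (nan, 0), (nan, 0), (nan, 0), (nan, 0), (nan, 0)]
-30 [(nan, 0), (nan, 0), (nan, 0), (nan, 0), (nan, 0), (nan, 0)]
-10 [(46.7, 125), (46.5, 68), (nan, 0), (nan, 0), (46.4, 74), (46.6, 129)]
0 [(46.7, 137), (46.5, 133), (46.5, 60), (46.4, 70), (46.4, 136), (46.8, 127)]
10 [(46.7, 142), (46.6, 149), (46.5, 145), (46.4, 144), (46.5, 154), (46.7, 133)]
20 [(46.6, 149), (46.5, 157), (46.5, 155), (46.5, 157), (46.4, 156), (46.6, 140)]
30 [(46.6, 162), (46.5, 160), (46.5, 160), (46.5, 166), (46.4, 161), (46.6, 151)]
40 [(46.6, 161), (46.5, 171), (46.5, 172), (46.5, 172), (46.4, 167), (46.5, 160)]
44 [(46.0, 193), (46.2, 197), (46.3, 170), (46.4, 182), (46.0, 196), (46.0, 182)]
housing top 40.64316040990394
-10 [(35.2, 46.2), (35.6, 45.9), (36.3, 46.4), (36.8, 46.2), (37.4, 46.6), (38.0, 46.8), (38.4, 46.5), (39.0, 46.7), (39.6, 47.1), (40.1, 46.7), (40.7, 47.3), (41.3, 47.4), (41.7, 46.8), (42.2, 46.9), (42.9, 47.8), (43.6, 45.6), (44.1, 45.5), (44.6, 45.4), (45.1, 45.0), (45.6, 44.9), (46.2, 45.5), (47.2, 52.1), (48.1, 54.3), (48.8, 56.2), (49.8, 59.5), (51.0, 61.0), (51.7, 
[... 1009 characters left out ...]
, (37.4, 46.5), (38.0, 47.0), (38.5, 46.7), (39.1, 47.0), (39.6, 47.2), (40.3, 48.0), (40.9, 45.5), (41.5, 46.0), (42.0, 45.9), (42.5, 45.8), (43.2, 46.2), (43.7, 46.3), (44.3, 46.8), (44.7, 46.2), (45.2, 46.1), (45.7, 45.9), (47.3, 52.6), (48.1, 54.4), (48.9, 56.8), (49.6, 58.2), (50.7, 59.4), (51.6, 62.5), (52.2, 63.1), (52.5, 62.4), (53.0, 62.5), (53.5, 62.7), (53.9, 62.8), (54.3, 62.0), (54.7, 61.7), (54.8, 58.4), (55.2, 57.4), (55.6, 56.8), (55.7, 53.4), (55.8, 10.7), (55.8, 38.5), (55.9, 49.9), (55.9, 50.2), (55.9, 45.1), (56.2, 7.9), (56.8, 8.1), (57.0, 0.9), (58.2, -0.6), (58.9, 0.1), (59.5, 0.6)]
  return _methods._mean(a, axis=axis, dtype=dtype,
  ret = ret.dtype.type(ret / rcount)
```

The plate top is flat at 46.5 mm against a housing top of 40.6 mm, so it's seated. Both clip hooks are over the cover and upright. I'll firm up the press a little.

{"name": "servo_tool", "arguments": {
  "steps": [
    [0, 0, 0.5, 0, 0, 0],
    [0, 0, 1, 0, 0, 0],
    [0, 0, 1, 0, 0, 0],
    [0, 0, 1, 0, 0, 0]
  ]
}}

```text
clock: 17.3
position: [0.5096, 0.1449, 0.0344]
ee_rot: [0.0, 0.992, -0.124, 0.001]
contact_force: [-5.2, -0.5, 17.0]
width: 0.0137
```

{"name": "servo_tool", "arguments": {
  "steps": [
    [0, 0, 0, 0, 0, 0],
    [0, 0, 0, 0, 0, 0],
    [0, 0, 0, 0, 0, 0],
    [0, 0, 0, 0, 0, 0],
    [0, 0, 0, 0, 0, 0],
    [0, 0, 0, 0, 0, 0]
  ]
}}

```text
clock: 17.9
position: [0.5096, 0.1449, 0.0344]
ee_rot: [0.0, 0.992, -0.124, 0.001]
contact_force: [-5.6, -0.1, 17.6]
width: 0.0134
```

{"name": "servo_tool", "arguments": {
  "steps": [
    [0, 0, -0.5, 0, 0, 0],
    [0, 0, -0.5, 0, 0, 0],
    [0, 0, -0.5, 0, 0, 0],
    [0, 0, -0.5, 0, 0, 0],
    [0, 0, -0.5, 0, 0, 0]
  ]
}}

```text
clock: 18.4
position: [0.5096, 0.1449, 0.0345]
ee_rot: [0.0, 0.992, -0.124, 0.001]
contact_force: [-4.6, -0.8, 13.2]
width: 0.0131
```

Run:
```python
from h import *
for i in range(4):
    s,im,d=grab("scene","z"); print(s['clock'],s['position'].round(4),s['contact_force'].round(1))
```

```text
18.4 [0.5096 0.1449 0.0345] [-4.6 -0.8 13.2]
18.45 [0.5097 0.1449 0.0345] [-5.1 -0.7 12.9]
18.5 [0.5096 0.1449 0.0345] [-5.4 -0.2 13.7]
18.55 [0.5096 0.1449 0.0345] [-5.2 -1.4 13.6]
```

The press is steady at about 13.5 N, so I'll hand in.

```bash
python3 -c "
from rig import sign_off
print(sign_off())"
```

```text
the job is handed in; nothing more can be done
None
```

The terminal box is closed. I handed the job in at about 18.5 s with the arm still gripping the cover and pressing it down.

- **Lock:** I pinched the grip and pulled it out to the end stop. The force rose to about 14 N with no further movement. The camera then put the grip's middle at 92.2 mm, which is a lock travel of about 0.030 m.
- **Cover:** I lined it up over the opening and pressed it straight down. The downward force peaked near 13 N, dropped to under 2 N, then rose again when the plate met the rim.
- **Last checks:**
  - The plate top was level at 46.5 mm, against 40.6 mm for the lock housing (6 mm expected between them).
  - Both clips looked upright over the cover.
  - The press was steady at about 13.5 N down, with about 5 N of sideways force still present.
- **Bystanders:** I didn't move near the pliers or the sanding block. I made no separate check that they hadn't shifted.

**Disagreement:** the real fingertips ended about 23 mm short of the reported TCP. Because of this, my first pinch on the lock closed on nothing above the grip, without any noticeable force. I measured the offset in both cameras and corrected for it from then on. TCP readings also wandered by 1–2 mm, so I did the final alignment by camera.

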